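Slant the rolling pin out of its pantry box

TASK

Clear the spice tube off the top of the pine box: stand it upright in the empty hole of the bamboo spice rack, fully down, and let go of it. Then get the rolling pin out of the box; it is longer than the opening in the box's top, so tip one end up and draw it out slantwise, leaving the pot lid and the other pantry things where they are. Finish still holding the rolling pin in the gripper, motionless and touching nothing else, with all of it a good hand's width higher than the top of the box.

Things in the scene. Friction and masses are not known exactly. Their poses are not given: they have to be found in the camera images.
- box: Fixed pine box 142 (its x) x 422 (its y, lengthwise) x 94 mm high; origin under its centre, z up. Walls and floor 6 mm, inside 130 x 410 mm, floor top z = 6 mm. A hood covers each end, |y| from 110 to 211 mm, roof from z = 86 to 94 mm. Between the hoods the top is open and the long side walls are only 62 mm high.
- opening (a point): Centre of the box's top opening, 94 mm above the work surface; axes as the box. Opening 220 mm in y (hood to hood), 130 mm in x. Below it two cross ribs carry the rolling pin: at y = +-75 mm, 10 mm thick in y, 60 mm long in x, top 18 mm above the work surface, with stops on them at x = +-13.5 to 23.5 mm up to 24 mm.
- pin_center (a point): Middle of the wooden rolling pin, on its axis: round rod 290 mm long, 30 mm thick, tapering over the last 40 mm to 22 mm at each end, 0.14 kg, balanced at its middle. Its y axis runs along the rod. It lies on the ribs along the box's y, axis 33 mm above the work surface, middle within 30 mm of the box's, both ends under the hoods.
- pin_end_a (a point): Tip of the rolling pin at its +y end, on the axis.
- pin_end_b (a point): Tip of the rolling pin at its -y end, on the axis.
- tube_center (a point): Centre, half-way up, of the spice tube: an upright straight-sided amber glass cylinder with steel cap, 24 mm thick, 90 mm tall, about 0.06 kg. It stands on the roof of either hood of the box, its centre 139 mm above the work surface. z is its axis.
- tube: The same spice tube; origin at the centre of its underside, z up along its axis.
- bore (a point): Centre of the mouth of the empty hole in the rack's lower step, 45 mm above the work surface: round, 27 mm wide, 30 mm deep, vertical, chamfered. Axes as the rack.
- rack: Fixed bamboo spice rack of two steps; x points to the upper step, y along the steps; origin under the hole. Lower step 70 mm deep (x), 170 mm wide (y), 45 mm high, centred on the hole. Upper step 60 mm deep, 70 mm high, from x = 35 mm, carries three jars at x = 65, y = -55, 0, 55 mm, 37 mm thick, tops 108 mm above the work surface.
- pot_lid: Loose white ceramic lid of the honey pot, round, 66 mm across and 24 mm high with its knob; lies on the roof of the hood that does not carry the spice tube; origin at the centre of its underside. To be left there.
- honey_pot: Bystander: open white ceramic honey pot, 92 mm across, 90 mm high; origin at the centre of its underside.
- canister: Bystander: brushed steel canister, 102 mm across, 164 mm high; origin at the centre of its underside.
- pin: The same rolling pin; origin on its surface, 15 mm from its axis, at the middle of its length (at the start its underside).

How it is judged:
By the outcome, as a careful person would: the job done as asked, in the order asked, and still so for the second after the job is handed in, while the arm keeps its last pose, push and grip.
It also fails if it takes over 64 s, if anything falls off the work surface, if the arm or the gripper's body presses on something with over 40 N, if the wrist force passes 120 N, or if a joint passes its speed limit or range.

ROBOT

A 7-joint arm with a two-finger parallel gripper is mounted at the origin on the work surface. World frame = base frame: x ahead of the robot, y to its left, z up, the work surface at z = 0. Lengths are in m, angles in rad, forces in N, time in s.
With the tool pointing down it reaches from about 0.425 to 1.025 m from the base axis. Payload 9.4 kg.
Tool frame: the origin (TCP) lies at the very end of the fingers, on their centre line; the grasp point (between the pads) lies 19 mm behind it; z points along the fingers, y is the line along which they close (so a half turn about z gives the same grasp; the last joint's range is limited). The gripper opens to 85 mm and grips with 20 to 120 N. Pads are 22 mm wide; open, the fingers measure 114 mm over their backs; the gripper's body (76 mm by 85 mm) begins 54 mm behind the grasp point. The pads swing forward as they close: fully open they stand 13 mm farther back than shut.
Start: joints at [-1.358, 0.599, -0.003, 1.599, 0.002, 0.943, -0.08], TCP at [0.207, 0.695, 0.231] pointing down, gripper open.
Joint ranges: [-2.57, 2.57], [-0.35, 1.97], [-1.29, 1.29], [0.11, 2.56], [-1.05, 4.19], [0.11, 1.86], [-2.63, 2.63]. Speed limits (rad/s): [2.22, 2.22, 3.01, 3.01, 3.14, 3.14, 3.14].

INTERFACE

Orientations are given as [roll, pitch, yaw] about the fixed x, y, z axes, in that order (R = Rz(yaw) Ry(pitch) Rx(roll)).
In Python, from rig import read_state, read_camera, get_calibration, finish_job gives the robot as it stands. The module is installed in compiled form; this text tells all that it offers.
- The arm moves only by the tool play_rows, never from a script. Its argument "steps" is a list of rows, each a list of 3 entries, a list of its own where there are three numbers: the finger opening in cm, from 0 to 8.54, then the shift along the tool's x, y, z in cm, then the turn about the tool's z in rad. In form: [[claw, [tx, ty, tz], turn], ...]. A call has 1 to 5 rows; each row shifts and turns the commanded pose from where the row before left it, along the tool's axes as they then stand; what a row does not reach is not made up. A row lasts 1/10 s, in which the tool goes at most 50 mm and 8.59 degrees, less where a joint would pass 70% of its speed; a pose out of reach is approached as far as the arm can. A call is refused whole if a number of a shift passes 5 or a number of a turn 0.15, either way. A call with a gripper value outside its range is refused whole. The fingers move at their own pace and stop on an object; "newtons" is the grip in N (left out, the last holds). Time passes only in rows, so rows that do not move let the fingers close. It gives the time, the measured TCP pose, the force, the opening and the grip force at its end, in the units of the state.
- read_state(): the state, without advancing time (a new reading comes with each control period).
- read_camera(name): name is "scene" or "top" or "wrist"; returns the picture (384x512x3 uint8, red, green, blue); there is no depth.
- get_calibration(name): a dict with "fx", "fy", "cx", "cy" (pixels), "extrinsics" (4x4, takes a point from world to camera coordinates). Camera axes: x right, y up, looking along -z (the intrinsics and any distortion apply to the point x, -y, -z); pixel columns grow to the right and rows downward; lengths in m; the calibration is good to about 2 mm. A picture is of the moment at which its call begins: read the wrist's pose just before it. get_calibration takes no time and is no camera call; for the wrist camera it gives the pose at the moment of the call.
- finish_job(): hands the job in; it is judged then, once.
The state is a dict: "time": time; "joints": joint angles; "qvel": joint speeds; "tau": joint torques, N m; "tcp_pos": TCP position; "tcp_rot": TCP orientation; "contact_force": force on the tool from outside, world axes, zero at the start; "moment": the same for the moment, N m; "width": finger opening in m; "finger_force": force on a finger pad.
Only numpy, scipy, OpenCV 4.12 (cv2) and the standard library are available. Lean on these libraries where they do the work, as an engineer would, in place of code of your own. Each camera call takes 0.05 s, during which the arm holds its last target. There are 200 camera calls.

## Working session

There is one attempt and no reset: what is moved stays moved. The work goes in short steps, Python scripts to look and compute and a tool call to move; the robot and the scene stay as the last step left them, time stands still between calls to the robot, and variables do not carry over. Pictures are saved under pics/ and viewed, at most 14 in all, crops included, and the job is handed in when it is done.

Besides the shell and the picture viewer there is one more tool, called after "Request:" as a command line: name --argument value ..., lists and objects as JSON in quotes. play_rows: Moves the arm, as the interface text tells. Its arguments: {"type":"object","properties":{"steps":{"type":"array"},"newtons":{"type":"number"}},"required":["steps"]}

```bash
mkdir -p pics
python3 - <<'E'
from rig import *
import cv2,numpy as np
for n in("scene","top"):
    im=read_camera(n); cv2.imwrite(f"pics/{n}0.png",cv2.resize(im[:,:,::-1],(800,600),interpolation=cv2.INTER_CUBIC))
    c=get_calibration(n); print(n,{k:(np.round(v,4).tolist()) for k,v in c.items()})
s=read_state();print({k:np.round(v,3).tolist() for k,v in s.items()})
E
```

```text
scene {'fx': 482.7952, 'fy': 482.7952, 'cx': 257.8497, 'cy': 189.3218, 'extrinsics': [[0.4036, 0.9149, 0.0031, -0.3542], [-0.5747, 0.2509, 0.779, 0.2104], [0.7119, -0.3162, 0.627, -1.8799], [0.0, 0.0, 0.0, 1.0]]}
top {'fx': 350.6898, 'fy': 350.6898, 'cx': 253.4138, 'cy': 193.024, 'extrinsics': [[-0.0184, -0.9998, -0.0102, 0.1569], [0.9844, -0.0199, 0.1749, -0.6141], [-0.1751, -0.0068, 0.9845, -1.1949], [0.0, 0.0, 0.0, 1.0]]}
{'time': 0.1, 'joints': [-1.358, 0.6, -0.003, 1.6, 0.002, 0.943, -0.08], 'qvel': [-0.001, -0.002, 0.001, 0.0, 0.001, -0.001, 0.0], 'tau': [0.005, -77.799, 1.57, -25.863, 0.013, 0.006, 0.0], 'tcp_pos': [0.207, 0.694, 0.23], 'tcp_rot': [-3.14, 0.0, 2.852], 'contact_force': [-0.158, 0.308, -0.308], 'moment': [-0.033, -0.021, 0.009], 'finger_force': 0.0, 'width': 0.085}
```

View pics/scene0.png

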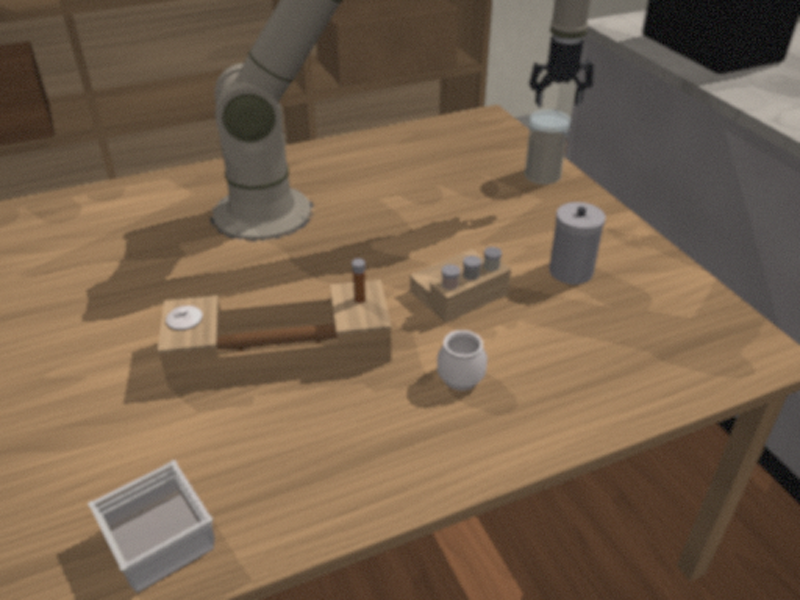

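View pics/top0.png

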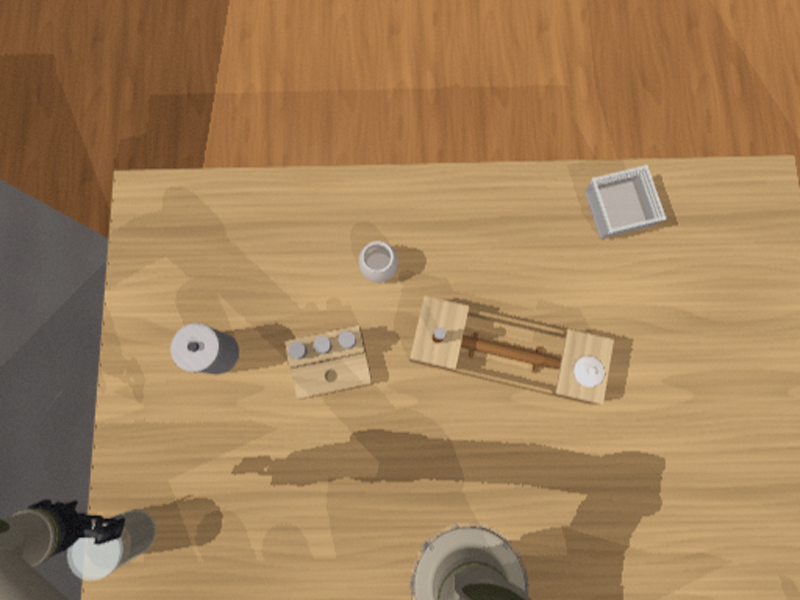

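The scene view shows the tube on the hood nearest the rack and the lid on the other hood. In the top view (800 px scale) the tube cap is at (440,333), the bore at (331,376), the lid at (590,372) and the box corners at (424,297), (614,335), (603,404), (410,360). I'll enlarge this region.

```bash
cat > h.py <<'E'
from rig import *
import cv2,numpy as np
from scipy.spatial.transform import Rotation as Ro
def ray(c,u,v):
    E=np.array(c["extrinsics"]);R=E[:3,:3];o=-R.T@E[:3,3]
    d=R.T@np.array([(u-c["cx"])/c["fx"],-(v-c["cy"])/c["fy"],-1]);return o,d
def at(c,u,v,z):
    o,d=ray(c,u,v);return o+d*(z-o[2])/d[2]
def proj(c,p):
    q=np.array(c["extrinsics"])@np.r_[p,1];return c["cx"]+c["fx"]*q[0]/-q[2],c["cy"]-c["fy"]*q[1]/-q[2]
def crop(im,x0,y0,w,h,k,name):
    cv2.imwrite(name,cv2.resize(im[y0:y0+h,x0:x0+w,::-1],(w*k,h*k),interpolation=cv2.INTER_CUBIC))
E
python3 - <<'E'
from h import *
im=read_camera("top"); 
a=cv2.resize(im[185:265,180:405],None,fx=3.55,fy=3.55,interpolation=cv2.INTER_CUBIC)
s=read_camera("scene")
b=cv2.resize(s[160:245,95:320],None,fx=3.55,fy=3.55,interpolation=cv2.INTER_CUBIC)
print(a.shape,b.shape)
cv2.imwrite("pics/c1.png",np.vstack([a,b])[:600,:,::-1])
c=get_calibration("top");k=1.5625
for n,u,v,z in[("b1",424,297,.094),("b2",614,335,.094),("b3",603,404,.094),("b4",410,360,.094),("cap",440,333,.184),("bore",331,376,.045),("r1",297,398,.045),("r2",371,383,.045),("lid",590,372,.1),("pot",378,255,.09),("can",195,347,.164)]:
    print(n,at(c,u/k,v/k,z).round(3))
E
```

```text
(284, 799, 3) (302, 799, 3)
b1 [0.619 0.083 0.094]
b2 [ 0.527 -0.328  0.094]
b3 [ 0.38  -0.292  0.094]
b4 [0.481 0.117 0.094]
cap [0.528 0.056 0.184]
bore [0.452 0.294 0.045]
r1 [0.405 0.37  0.045]
r2 [0.435 0.204 0.045]
lid [ 0.448 -0.268  0.1  ]
pot [0.718 0.183 0.09 ]
can [0.511 0.559 0.164]
```

View pics/c1.png

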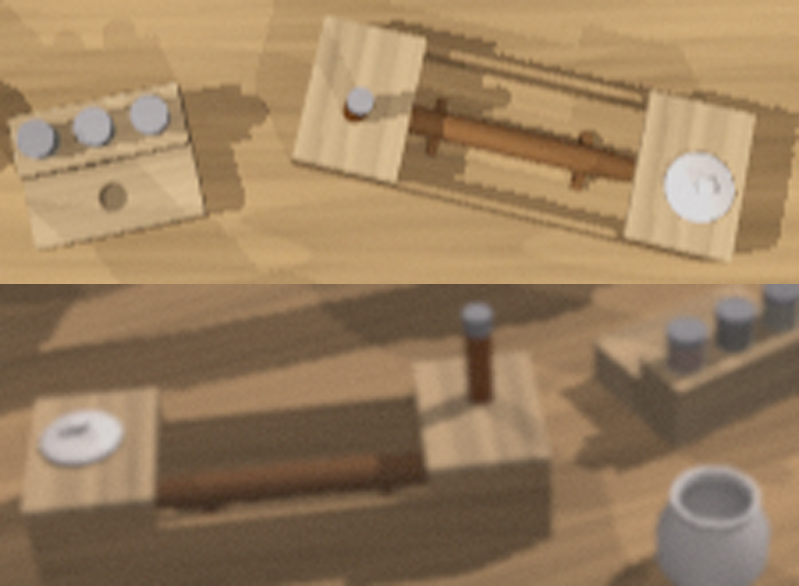

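The enlarged view gives finer positions in crop pixels: cap at (361,100), bore at (113,197), and the box roof corners and rack corners are sharp.

Run:
```python
from h import *
c=get_calibration("top");f=lambda u,v,z:at(c,180+u/3.55,185+v/3.55,z)[:2]
P=np.array([f(325,17,.094),f(754,113,.094),f(730,260,.094),f(293,161,.094)])
ctr=P.mean(0);y=(P[0]+P[3]-P[1]-P[2]);print("box",P.round(3).tolist(),ctr.round(3),"yaw",np.arctan2(-y[0],y[1]).round(3),np.linalg.norm(y)/2)
tb=f(361,100,.184);bo=f(113,197,.045);print("cap",tb.round(3),"bore",bo.round(3))
R=np.array([f(36,248,.045),f(204,213,.045)]);d=R[0]-R[1];print("rack",R.round(3).tolist(),np.arctan2(-d[0],d[1]),np.linalg.norm(d))
s=read_state();Rm=Ro.from_euler('xyz',s["tcp_rot"]).as_matrix()
print("to tube (tool cm)",(Rm.T@(np.r_[tb,.25]-s["tcp_pos"])*100).round(1))
rp=(f(437,125,.02)+f(585,160,.02))/2;print("ribs mid",rp.round(3))
```

```text
box [[0.62, 0.082], [0.518, -0.326], [0.381, -0.291], [0.481, 0.116]] [ 0.5   -0.105] yaw -0.243 0.4197822998005734
cap [0.528 0.056] bore [0.452 0.294]
rack [[0.404, 0.37], [0.435, 0.204]] 0.18482026152736178 0.16843671879698277
to tube (tool cm) [-49.  -52.   -1.9]
ribs mid [ 0.501 -0.106]
```

Request:
play_rows --steps '[[8.54,[0,0,0],-0.12],[8.54,[0,0,0],-0.12],[8.54,[0,0,0],-0.12],[8.54,[0,0,0],-0.114],[8.54,[-1.5,-4.0,0],0]]' --newtons 40

```text
time: 0.7
tcp_pos: [0.2247, 0.6618, 0.2306]
tcp_rot: [3.138, -0.002, -2.947]
contact_force: [0.4, -0.3, -0.4]
width: 0.0853
finger_force: 0.0
```

Request:
play_rows --steps '[[8.54,[-1.6,-4.0,0],0],[8.54,[-1.6,-4.0,0],0],[8.54,[-1.6,-4.0,0],0],[8.54,[-1.6,-4.0,0],0],[8.54,[-1.6,-4.0,0],0]]'

```text
time: 1.2
tcp_pos: [0.3453, 0.4746, 0.2313]
tcp_rot: [-3.141, 0.0, -2.957]
contact_force: [1.7, -0.1, 0.3]
width: 0.0853
finger_force: 0.0
```

Request:
play_rows --steps '[[8.54,[-1.6,-4.0,0],0],[8.54,[-1.6,-4.0,0],0],[8.54,[-1.6,-4.0,0],0],[8.54,[-1.6,-4.0,0],0],[8.54,[0,0,0],0]]'

```text
time: 1.7
tcp_pos: [0.4402, 0.3245, 0.2312]
tcp_rot: [-3.138, 0.001, -2.966]
contact_force: [1.2, -0.4, 0.4]
width: 0.0858
finger_force: 0.0
```

Run:
```python
from h import *
s=read_state();print(s["time"],s["tcp_pos"],s["tcp_rot"],np.round(s["joints"],2))
c=get_calibration("wrist");print(np.round(c["extrinsics"],3).tolist(),c["fx"])
im=read_camera("wrist");np.save("w1.npy",im);crop(im,0,0,512,384,1,"pics/w1.png")
print(proj(c,[.452,.294,.045]),proj(c,[.528,.056,.184]))
```

```text
1.7 [0.44017447 0.32454127 0.2312383 ] [-3.13847706e+00  5.89433637e-04 -2.96591690e+00] [-0.65  0.39 -0.13  2.    0.07  0.75  0.93]
[[-0.174, 0.985, -0.004, -0.241], [-0.932, -0.167, -0.322, 0.507], [-0.318, -0.052, 0.947, -0.224], [0.0, 0.0, 0.0, 1.0]] 268.3893362603936
(np.float64(230.82351240034828), np.float64(168.44478190071922)) (np.float64(-84.75225081670962), np.float64(251.42000716717686))
```

View pics/w1.png

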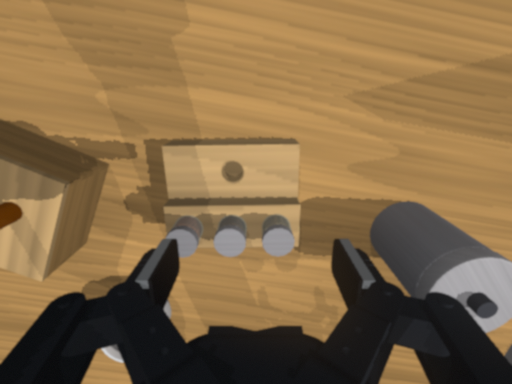

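The wrist view shows the bore at about (232.5,171), with the rack edges parallel to the image rows, so the yaw is right. The tube is out of the picture to the left.

Run:
```python
from h import *
c=get_calibration("wrist");im=np.load("w1.npy")
g=im.astype(float).mean(2)[155:188,215:250]
m=(g<np.percentile(g,50)*.8);n,l,st,ce=cv2.connectedComponentsWithStats(m.astype(np.uint8));print(st[1:].tolist(),(ce[1:]+[215,155]).round(1).tolist())
print("bore",at(c,232.5,171,.045))
a,b=at(c,164,198,.045),at(c,299,196,.045);d=b-a;print("rack front-row yaw",np.arctan2(-d[0],d[1]))
s=read_state();Rm=Ro.from_euler('xyz',s["tcp_rot"]).as_matrix()
print((Rm.T@(np.array([.528,.056,.231])-s["tcp_pos"])*100).round(1))
```

```text
[[7, 6, 22, 22, 358]] [[232.3, 171.5]]
bore [0.4532796  0.30003283 0.045     ]
rack front-row yaw 0.1949151295682009
[ -4.  -28.3   0.1]
```

Request:
play_rows --steps '[[8.54,[-0.6,-4.5,-0.4],0],[8.54,[-0.6,-4.5,-0.4],0],[8.54,[-0.6,-4.5,-0.4],0],[8.54,[-0.6,-4.5,-0.4],0],[8.54,[-0.6,-4.5,-0.4],0]]'

```text
time: 2.25
tcp_pos: [0.5076, 0.1147, 0.2516]
tcp_rot: [3.141, 0.0, -2.955]
contact_force: [0.1, 0.0, -1.1]
width: 0.0852
finger_force: 0.0
```

Request:
play_rows --steps '[[8.54,[0,-3.0,0],0],[8.54,[0,0,0],0],[8.54,[0,0,0],0]]'

```text
time: 2.55
tcp_pos: [0.5129, 0.0862, 0.2513]
tcp_rot: [3.141, 0.0, -2.958]
contact_force: [-0.4, 0.1, 0.6]
width: 0.0854
finger_force: 0.0
```

Run:
```python
from h import *
s=read_state();print(s["time"],s["tcp_pos"],s["tcp_rot"],np.round(s["joints"],2))
c=get_calibration("wrist")
im=read_camera("wrist");np.save("w2.npy",im);crop(im,0,0,512,384,1,"pics/w2.png")
print(proj(c,[.528,.056,.184]),proj(c,[.528,.056,.094]))
```

```text
2.55 [0.51293667 0.08615082 0.25128581] [ 3.14109002e+00  1.05776853e-04 -2.95755371e+00] [-0.2   0.33 -0.09  2.04  0.04  0.77  1.43]
(np.float64(217.8401542332465), np.float64(208.29506513770622)) (np.float64(227.9812150506633), np.float64(177.48149917591098))
```

View pics/w2.png

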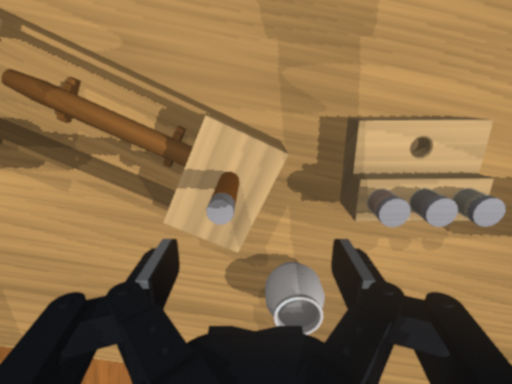

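In this view the cap is at (221,209), the bore at (422,147), and the pin's far end at about (3,75).

Run:
```python
from h import *
c=get_calibration("wrist")
t=at(c,221,209,.184);print("cap",t,"bore",at(c,422,147,.045))
e=at(c,3,75,.033);r1=at(c,68,101,.03);r2=at(c,177,146,.03);print("end",e,"ribs",r1,r2)
y=np.array([.243,.970]);print("end y in box",(e[:2]-[.5,-.105])@y,(r1[:2]-[.5,-.105])@y,(r2[:2]-[.5,-.105])@y)
s=read_state();Rm=Ro.from_euler('xyz',s["tcp_rot"]).as_matrix()
tt=(t+[.528,.056,.184])/2
print((Rm.T@(np.r_[tt[:2],.135]-s["tcp_pos"])*100).round(2))
```

```text
cap [0.52802295 0.05963606 0.184     ] bore [0.4554357  0.29779078 0.045     ]
end [ 0.46706808 -0.2419594   0.033     ] ribs [ 0.48420434 -0.16536607  0.03      ] [ 0.51672733 -0.02131203  0.03      ]
end y in box -0.14085307666039196 -0.06239343140820076 0.08524206930106419
[-0.96 -3.16 11.63]
```

Request:
play_rows --steps '[[8.54,[-0.96,-3.16,0],0],[8.54,[0,0,4.0],0],[8.54,[0,0,4.0],0],[8.54,[0,0,3.6],0],[8.54,[0,0,0],0]]'

```text
time: 3.1
tcp_pos: [0.5256, 0.058, 0.1316]
tcp_rot: [3.141, -0.007, -2.954]
contact_force: [-0.5, 0.3, 0.3]
width: 0.0857
finger_force: 0.0
```

Request:
play_rows --steps '[[6.0,[0,0,0],0],[4.0,[0,0,0],0],[3.0,[0,0,0],0],[2.0,[0,0,0],0],[2.0,[0,0,0],0]]'

```text
time: 3.6
tcp_pos: [0.5288, 0.0563, 0.1364]
tcp_rot: [3.142, 0.002, -2.958]
contact_force: [-0.7, 0.1, 6.4]
width: 0.0235
finger_force: 39.9
```

Request:
play_rows --steps '[[2.0,[0,0,-2],0],[2.0,[0,0,-4],0],[2.0,[0,0,-2],0],[2.0,[0,0,0],0]]'

```text
time: 4.0
tcp_pos: [0.5296, 0.0563, 0.2183]
tcp_rot: [-3.142, 0.005, -2.958]
contact_force: [-0.3, 0.6, -0.6]
width: 0.0231
finger_force: 39.5
```

Run:
```python
from h import *
s=read_state();print(s["time"],s["tcp_pos"],s["tcp_rot"],s["width"],s["contact_force"])
c=get_calibration("wrist")
im=read_camera("wrist");np.save("w3.npy",im);crop(im,0,0,512,384,1,"pics/w3.png")
p=s["tcp_pos"]
for z in(.049,-.041):print(proj(c,[p[0],p[1],p[2]+z]))
```

```text
4.0 [0.52960063 0.05625879 0.21830951] [-3.14152553  0.00538759 -2.95783965] 0.023104339011746137 [-0.33416288  0.55937021 -0.63296981]
(np.float64(256.59360560602465), np.float64(297.1205069044239))
(np.float64(256.0528381426386), np.float64(210.60300399189654))
```

View pics/w3.png

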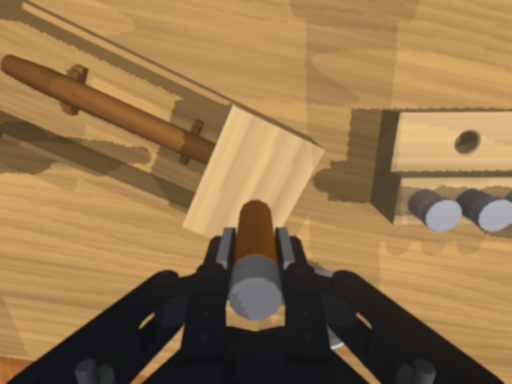

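Tube is held: cap top centre near (256,291), bottom far edge at (257,201), bore at (468,143). Next I move near the bore.

Request:
play_rows --steps '[[2.0,[0,4.2,0],0],[2.0,[0,4.2,0],0],[2.0,[0,4.2,0],0],[2.0,[0,4.2,0],0],[2.0,[0,4.2,0],0]]'

```text
time: 4.55
tcp_pos: [0.4886, 0.2638, 0.2139]
tcp_rot: [-3.141, -0.002, -2.958]
contact_force: [0.6, -0.1, -0.4]
width: 0.0231
finger_force: 39.5
```

Request:
play_rows --steps '[[2.0,[0,4.2,0],0],[2.0,[0,0,1.5],0],[2.0,[0,0,0],0],[2.0,[0,0,0],0]]'

```text
time: 4.95
tcp_pos: [0.4816, 0.3027, 0.1992]
tcp_rot: [-3.14, -0.002, -2.958]
contact_force: [-0.7, -0.2, -0.8]
width: 0.0232
finger_force: 39.6
```

Run:
```python
from h import *
s=read_state();print(s["time"],s["tcp_pos"],s["tcp_rot"],s["width"],s["contact_force"])
c=get_calibration("wrist")
im=read_camera("wrist");np.save("w4.npy",im);crop(im,160,100,200,240,3,"pics/tmp.png");crop(im,160,130,260,195,3,"pics/w4.png")
p=s["tcp_pos"]
for z in(.0476,-.0424):
    q=np.array([proj(c,[p[0]+.012*np.cos(t),p[1]+.012*np.sin(t),p[2]+z]) for t in np.linspace(0,6.28,60)]);print((q.min(0)),q.max(0))
print(proj(c,[.453,.298,.045]))
```

```text
4.95 [0.48163842 0.30266783 0.19922865] [-3.13988275e+00 -2.25720034e-03 -2.95808642e+00] 0.023197515397582413 [-0.71958455 -0.22737501 -0.84501383]
[228.80767963 270.84286218] [284.09263219 316.1431938 ]
[240.21095683 195.36476348] [272.12023463 224.6889039 ]
(np.float64(256.6363922259039), np.float64(145.63423192002563))
```

View pics/w4.png

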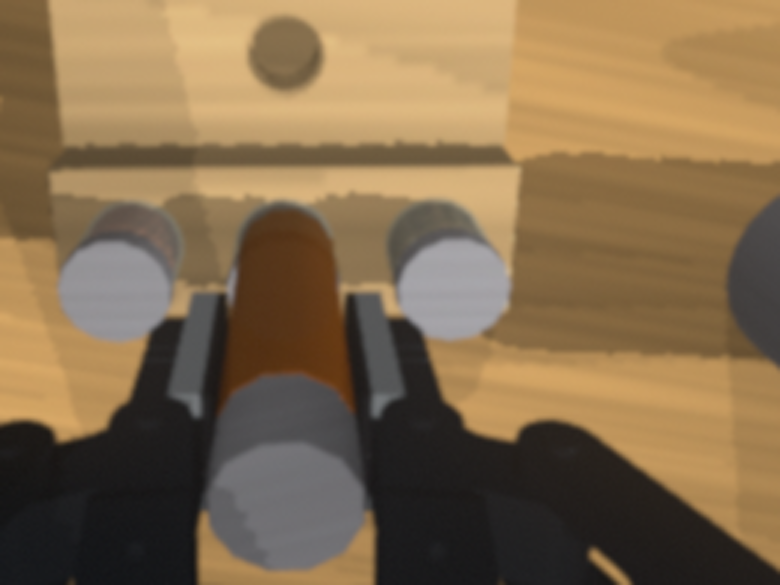

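In the crop the bore mouth is centred at (286,53) and the cap disk at (286,505). The tube stands upright in the pads.

Run:
```python
from h import *
s=read_state();c=get_calibration("wrist");p=np.array(s["tcp_pos"])
b=at(c,255.3,147.6,.045);t=at(c,255.2,298.3,p[2]+.0476);print(b,t-p)
# bottom: far edge
q=proj(c,[p[0],p[1],p[2]-.0424]);t2=at(c,q[0]-1,q[1]+2.3,p[2]-.0424);print(t2-p)
Rm=Ro.from_euler('xyz',s["tcp_rot"]).as_matrix()
for T in(t,t2,p):
    print((Rm.T@np.r_[(b-T)[:2],0]*100).round(2))
```

```text
[0.45617464 0.29697422 0.045     ] [ 0.00220026 -0.00012699  0.0476    ]
[ 0.00199432 -0.00039643 -0.0424    ]
[ 2.87 -0.02  0.  ]
[2.84 0.   0.  ]
[ 2.65 -0.07  0.  ]
```

Request:
play_rows --steps '[[2.0,[2.8,0,0],0],[2.0,[0,0,4.0],0],[2.0,[0,0,4.0],0],[2.0,[0,0,2.2],0],[2.0,[0,0,0],0]]'

```text
time: 5.5
tcp_pos: [0.4538, 0.2968, 0.0962]
tcp_rot: [-3.139, -0.004, -2.959]
contact_force: [-0.2, -0.0, -0.9]
width: 0.0227
finger_force: 39.6
```

Request:
play_rows --steps '[[2.0,[0,0,0],0],[2.0,[0,0,0.4],0],[2.0,[0,0,0.4],0],[2.0,[0,0,0.4],0]]'

```text
time: 5.9
tcp_pos: [0.455, 0.2989, 0.087]
tcp_rot: [3.141, 0.002, -2.958]
contact_force: [-2.3, -3.7, 30.4]
width: 0.0229
finger_force: 43.2
```

Request:
play_rows --steps '[[2.0,[0,0,-0.8],0],[2.0,[0.1,-0.2,0],0],[2.0,[0,0,0],0],[2.0,[0,0,0.4],0],[2.0,[0,0,0.3],0]]'

```text
time: 6.4
tcp_pos: [0.4538, 0.2966, 0.0869]
tcp_rot: [-3.142, -0.0, -2.957]
contact_force: [-0.4, 0.0, -1.0]
width: 0.023
finger_force: 39.8
```

Request:
play_rows --steps '[[2.0,[0,0,0.3],0],[2.0,[0,0,0.3],0],[2.0,[0,0,0],0]]'

```text
time: 6.7
tcp_pos: [0.4536, 0.2965, 0.0807]
tcp_rot: [-3.141, -0.001, -2.957]
contact_force: [0.4, 0.2, -0.9]
width: 0.023
finger_force: 39.8
```

Going in freely (6 mm below the mouth).

Request:
play_rows --steps '[[2.0,[0,0,0.5],0],[2.0,[0,0,0.5],0],[2.0,[0,0,0.5],0],[2.0,[0,0,0.3],0],[2.0,[0,0,0],0]]'

```text
time: 7.2
tcp_pos: [0.4537, 0.2965, 0.0627]
tcp_rot: [-3.141, -0.001, -2.957]
contact_force: [0.4, -0.6, -1.3]
width: 0.0231
finger_force: 39.8
```

Request:
play_rows --steps '[[2.0,[0,0,0.3],0],[2.0,[0,0,0.2],0],[2.0,[0,0,0],0]]'

```text
time: 7.5
tcp_pos: [0.4538, 0.2966, 0.0581]
tcp_rot: [-3.141, -0.0, -2.957]
contact_force: [0.4, -0.1, -0.3]
width: 0.0231
finger_force: 39.8
```

Request:
play_rows --steps '[[2.0,[0,0,0.15],0],[2.0,[0,0,0.1],0],[2.0,[0,0,0],0]]'

```text
time: 7.8
tcp_pos: [0.4541, 0.2968, 0.0573]
tcp_rot: [3.141, 0.001, -2.958]
contact_force: [-2.9, -1.6, 18.9]
width: 0.0226
finger_force: 42.0
```

Request:
play_rows --steps '[[2.6,[0,0,-0.1],0],[4.0,[0,0,0],0],[5.0,[0,0,0],0],[5.0,[0,0,-3.0],0],[5.0,[0,0,-4.0],0]]'

```text
time: 8.3
tcp_pos: [0.4528, 0.296, 0.1258]
tcp_rot: [-3.14, -0.004, -2.957]
contact_force: [1.3, 0.8, 0.1]
width: 0.0494
finger_force: 0.0
```

Request:
play_rows --steps '[[5.0,[0,0,-4.0],0],[5.0,[0,0,-4.0],0],[5.0,[0,0,-3.0],0],[5.0,[0,0,0],0]]'

```text
time: 8.7
tcp_pos: [0.4554, 0.2977, 0.2407]
tcp_rot: [3.139, 0.006, -2.958]
contact_force: [0.5, -0.3, -0.4]
width: 0.0502
finger_force: 0.0
```

Run:
```python
from h import *
s=read_state();print(s["time"],s["tcp_pos"],s["tcp_rot"],s["width"],np.round(s["joints"],2))
c=get_calibration("wrist");p=np.array([.4538,.2966])
for d in(0,):
  for z in(.105,):
    q=np.array([proj(c,[p[0]+.012*np.cos(t),p[1]+.012*np.sin(t),z]) for t in np.linspace(0,6.28,60)]);print(q.min(0),q.max(0))
a=read_camera("wrist");b=read_camera("scene")
cv2.imwrite("pics/w5.png",np.hstack([cv2.resize(a[100:340,120:400],None,fx=1.4,fy=1.4),cv2.resize(b[130:250,240:400],(448,336))])[:,:800,::-1])
```

```text
8.7 [0.45543164 0.29773442 0.24066129] [ 3.13858264  0.00605283 -2.95773709] 0.05019124985729595 [-0.6   0.37 -0.11  2.    0.06  0.76  1.01]
[243.57210426 161.88039376] [265.83287579 183.28168126]
```

View pics/w5.png

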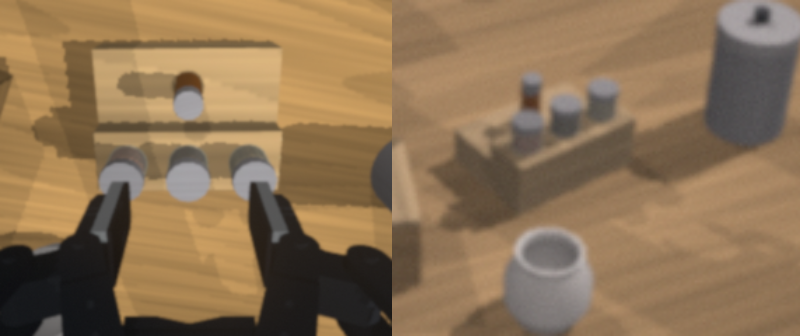

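Tube stands seated in the bore (cap at its predicted place, lower than the jar tops). Next I turn the tool to the pin.

Request:
play_rows --steps '[[5.0,[0,0,0],0.143],[5.0,[0,0,0],0.143],[5.0,[0,0,0],0.143],[5.0,[0,0,0],0.143],[5.0,[0,0,0],0.143]]'

```text
time: 9.3
tcp_pos: [0.4532, 0.2961, 0.2349]
tcp_rot: [-3.138, -0.001, 2.605]
contact_force: [-0.6, 0.7, -0.3]
width: 0.0502
finger_force: 0.0
```

Request:
play_rows --steps '[[5.0,[0,0,0],0.143],[5.0,[0,0,0],0.143],[5.0,[0,0,0],0.143],[5.0,[0,0,0],0.143],[5.0,[0,0,0],0.143]]'

```text
time: 9.8
tcp_pos: [0.4532, 0.2961, 0.2349]
tcp_rot: [-3.139, 0.002, 1.89]
contact_force: [0.5, 0.1, -0.8]
width: 0.0501
finger_force: 0.0
```

Request:
play_rows --steps '[[5.0,[0,0,0],0.143],[5.0,[0,0,0],0.143],[5.0,[0,0,0],0.143],[5.0,[0,0,0],0.139],[5.0,[0,0,0],0]]'

```text
time: 10.3
tcp_pos: [0.4531, 0.2963, 0.235]
tcp_rot: [-3.141, 0.003, 1.326]
contact_force: [-0.4, -0.9, 0.7]
width: 0.0498
finger_force: 0.0
```

Request:
play_rows --steps '[[5.0,[-4.1,1.8,0],0],[5.0,[-4.1,1.8,0],0],[5.0,[-4.1,1.8,0],0],[5.0,[-4.1,1.8,0],0],[5.0,[-4.1,1.8,0],0]]'

```text
time: 10.8
tcp_pos: [0.4915, 0.0742, 0.2359]
tcp_rot: [-3.141, 0.001, 1.333]
contact_force: [0.7, 1.4, 0.1]
width: 0.0502
finger_force: 0.0
```

Request:
play_rows --steps '[[5.0,[-4.1,1.8,0],0],[5.0,[-4.1,1.8,0],0],[5.0,[-4.0,1.8,0],0],[5.0,[0,0,0],0],[5.0,[0,0,0],0]]'

```text
time: 11.3
tcp_pos: [0.5145, -0.0565, 0.236]
tcp_rot: [-3.14, 0.001, 1.328]
contact_force: [-0.2, -0.0, -0.1]
width: 0.0504
finger_force: 0.0
```

Run:
```python
from h import *
s=read_state();print(s["time"],s["tcp_pos"],s["tcp_rot"],s["width"],np.round(s["joints"],2))
c=get_calibration("wrist");C=np.array([.502,-.103]);y=np.array([.241,.970]);
for v,z in[(110,.094),(-110,.094),(75,.018),(-75,.018),(138,.033),(-152,.033)]:print(v,np.round(proj(c,np.r_[C+y*v/1000,z]),1))
a=read_camera("wrist");np.save("w6.npy",a);crop(a,0,0,512,384,1,"pics/w6.png")
```

```text
11.3 [ 0.51446373 -0.0565136   0.23595889] [-3.14021599e+00  8.55641860e-04  1.32806920e+00] 0.05036394388916272 [-0.34  0.37  0.46  2.08 -0.24  0.74  0.03]
110 [253.4 115.8]
-110 [253.6 290.8]
75 [253.8 138.4]
-75 [253.9 237.3]
138 [253.7  88.1]
-152 [253.9 285.7]
```

View pics/w6.png

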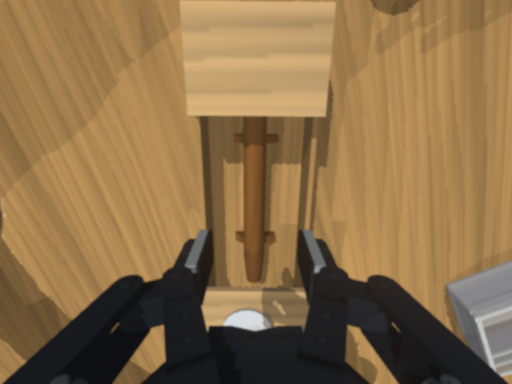

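The view matches the predictions: hood edge at row 115, ribs at rows 137 and 237, pin's -y end at (254,283), so the pin middle is about 4 mm toward -y. Now I descend astride the pin.

Request:
play_rows --steps '[[5.0,[0,0,4],0],[5.0,[0,0,4],0],[5.0,[0,0,4],0],[5.0,[0,0,4],0],[5.0,[0,0,3],0]]'

```text
time: 11.85
tcp_pos: [0.514, -0.053, 0.0443]
tcp_rot: [-3.139, -0.0, 1.333]
contact_force: [-0.5, 0.1, 1.0]
width: 0.05
finger_force: 0.0
```

Request:
play_rows --steps '[[5.0,[0,0,1],0],[5.0,[0,0,1],0],[5.0,[0,0,0.7],0],[5.0,[0,0,0],0],[5.0,[0,0,0],0]]'

```text
time: 12.35
tcp_pos: [0.5155, -0.0553, 0.0206]
tcp_rot: [3.14, -0.0, 1.328]
contact_force: [0.1, 0.1, -0.1]
width: 0.0501
finger_force: 0.0
```

Request:
play_rows --steps '[[5.0,[0,0,0.6],0],[4.0,[0,0,0],0],[2.5,[0,0,0],0],[2.5,[0,0,0],0],[2.5,[0,0,0],0]]' --newtons 25

```text
time: 12.85
tcp_pos: [0.515, -0.0554, 0.014]
tcp_rot: [3.142, -0.0, 1.328]
contact_force: [-0.7, 0.6, 3.9]
width: 0.0292
finger_force: 24.6
```

Request:
play_rows --steps '[[2.5,[0,0,-0.2],0],[2.5,[-1.5,0,0],0],[2.5,[-1.5,0,0],0],[2.5,[-1.3,0,0],0],[2.5,[0,0,0],0]]'

```text
time: 13.35
tcp_pos: [0.5041, -0.0992, 0.0159]
tcp_rot: [3.141, 0.001, 1.325]
contact_force: [1.0, 0.8, -2.0]
width: 0.0287
finger_force: 24.8
```

Request:
play_rows --steps '[[2.5,[0,0,-1.5],0],[2.5,[0,0,-1.5],0],[2.5,[0,0,0],0]]'

```text
time: 13.65
tcp_pos: [0.5055, -0.0967, 0.047]
tcp_rot: [3.139, -0.001, 1.328]
contact_force: [-0.2, -0.7, -2.3]
width: 0.0289
finger_force: 25.1
```

Run:
```python
from h import *
s=read_state();print(s["time"],s["tcp_pos"],s["tcp_rot"],s["width"],s["contact_force"],s["moment"])
c=get_calibration("wrist");C=np.array([.502,-.103]);y=np.array([.241,.970]);
for v,z in[(110,.094),(99,.033),(99,.065),(99,.1),(-191,.033)]:print(v,np.round(proj(c,np.r_[C+y*v/1000,z]),1))
a=read_camera("wrist");b=read_camera("scene")
cv2.imwrite("pics/w7.png",np.hstack([a[60:384,130:400],cv2.resize(b[150:250,80:260],(583,324))])[:,:800,::-1])
```

```text
13.65 [ 0.50553772 -0.09667039  0.04699115] [ 3.13942528e+00 -5.83731598e-04  1.32832670e+00] 0.028917862724166042 [-0.23045013 -0.71268966 -2.31832785] [ 0.07260097 -0.06598367 -0.01982117]
110 [246.1  26.8]
99 [249.6  76.7]
99 [248.3  72. ]
99 [245.8  63. ]
-191 [251.5 427.3]
```

View pics/w7.png

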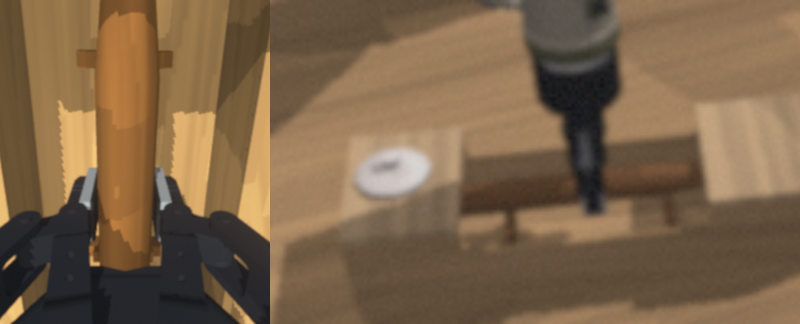

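The pin is lifted off the ribs; its +y end, at about (257,72) in the full frame, is just clear of the hood edge. The lid is undisturbed. Continuing to lift so that the far hood tips it.

Request:
play_rows --steps '[[2.5,[0,0,-1],0],[2.5,[0,0,-1],0],[2.5,[0,0,0],0]]'

```text
time: 14.05
tcp_pos: [0.5047, -0.0975, 0.0667]
tcp_rot: [3.141, 0.0, 1.327]
contact_force: [-0.6, -1.9, -1.2]
width: 0.0291
finger_force: 26.5
```

Request:
play_rows --steps '[[2.5,[0,0,-1],0],[2.5,[0,0,-1],0],[2.5,[0,0,0],0]]'

```text
time: 14.35
tcp_pos: [0.5053, -0.097, 0.0872]
tcp_rot: [3.14, -0.001, 1.328]
contact_force: [-0.2, 0.3, -2.2]
width: 0.029
finger_force: 26.4
```

Request:
play_rows --steps '[[2.5,[0,0,-1],0],[2.5,[0,0,-1],0],[2.5,[0,0,-1],0],[2.5,[0,0,0],0]]'

```text
time: 14.75
tcp_pos: [0.5052, -0.0971, 0.1173]
tcp_rot: [3.14, -0.001, 1.328]
contact_force: [0.0, 0.4, -2.8]
width: 0.0288
finger_force: 27.3
```

Run:
```python
from h import *
s=read_state();print(s["time"],s["tcp_pos"],s["width"],s["contact_force"],s["moment"])
b=read_camera("scene");a=read_camera("wrist")
cv2.imwrite("pics/w8.png",np.hstack([a[60:384,130:400],cv2.resize(b[130:250,80:276],(529,324))])[:,:800,::-1])
```

```text
14.75 [ 0.50522387 -0.0971212   0.11726173] 0.028778216062987784 [ 1.26265979e-03  3.65630855e-01 -2.84295610e+00] [ 0.25372198 -0.03656035 -0.04500784]
```

View pics/w8.png

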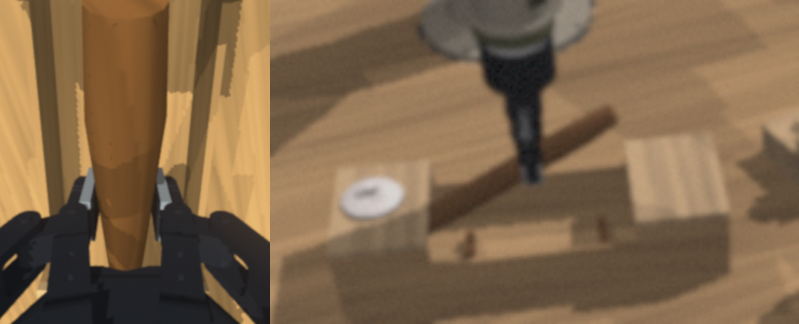

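The pin is tipped about 25–30° with its raised end clear above the cleared hood and its tail under the lid hood. Draw it out along its axis.

Request:
play_rows --steps '[[2.5,[1.5,0,-0.6],0],[2.5,[1.5,0,-0.6],0],[2.5,[1.5,0,-0.6],0],[2.5,[0,0,0],0]]'

```text
time: 15.25
tcp_pos: [0.5162, -0.0516, 0.1339]
tcp_rot: [3.141, -0.001, 1.331]
contact_force: [0.3, -0.4, -1.9]
width: 0.0292
finger_force: 27.2
```

Request:
play_rows --steps '[[2.5,[1.5,0,-0.6],0],[2.5,[1.5,0,-0.6],0],[2.5,[1.5,0,-0.6],0],[2.5,[1.5,0,-0.6],0],[2.5,[0,0,0],0]]'

```text
time: 15.75
tcp_pos: [0.5305, 0.0059, 0.1578]
tcp_rot: [3.141, -0.001, 1.33]
contact_force: [0.0, 0.1, -2.1]
width: 0.029
finger_force: 27.2
```

Request:
play_rows --steps '[[2.5,[0,0,-2],0],[2.5,[0,0,-3.5],0],[2.5,[0,0,-4],0],[2.5,[0,0,-4],0],[2.5,[0,0,-4],0]]' --newtons 50

```text
time: 16.25
tcp_pos: [0.5292, 0.0031, 0.3337]
tcp_rot: [-3.141, 0.001, 1.326]
contact_force: [1.6, 1.4, -1.4]
width: 0.0285
finger_force: 52.2
```

Request:
play_rows --steps '[[2.5,[0,0,-4],0],[2.5,[0,0,-3],0],[2.5,[0,0,-1],0],[2.5,[0,0,0],0],[2.5,[0,0,0],0]]'

```text
time: 16.75
tcp_pos: [0.5291, 0.0044, 0.411]
tcp_rot: [-3.139, 0.001, 1.327]
contact_force: [-0.6, 0.6, -2.2]
width: 0.0281
finger_force: 52.2
```

Request:
play_rows --steps '[[2.5,[0,0,0],0],[2.5,[0,0,0],0],[2.5,[0,0,0],0],[2.5,[0,0,0],0],[2.5,[0,0,0],0]]'

```text
time: 17.25
tcp_pos: [0.5299, 0.0048, 0.4126]
tcp_rot: [-3.141, 0.0, 1.328]
contact_force: [0.0, -0.1, -1.9]
width: 0.0286
finger_force: 52.2
```

Run:
```python
from h import *
s=read_state();print(s["time"],s["tcp_pos"],s["width"],s["contact_force"],s["moment"],np.abs(s["qvel"]).max())
b=read_camera("scene");crop(b,70,30,260,195,3,"pics/w9.png")
c=get_calibration("scene");p=np.array(s["tcp_pos"])+[0,0,.019];y=np.array([.241,.970,0])
for a in(0,15,25,35):
  t=p-.197*(y*np.cos(np.radians(a))+[0,0,np.sin(np.radians(a))]);print(a,t.round(3),[((q-o)*3).round() for q,o in zip(proj(c,t),(70,30))])
```

```text
17.25 [0.52988953 0.00478266 0.41262463] 0.028595910287245223 [ 0.04711485 -0.08455261 -1.93532989] [ 0.0562389  -0.01957957  0.04871488] 0.0028647482027698706
0 [ 0.482 -0.186  0.432] [np.float64(169.0), np.float64(211.0)]
15 [ 0.484 -0.18   0.381] [np.float64(187.0), np.float64(263.0)]
25 [ 0.487 -0.168  0.348] [np.float64(207.0), np.float64(295.0)]
35 [ 0.491 -0.152  0.319] [np.float64(232.0), np.float64(322.0)]
```

View pics/w9.png

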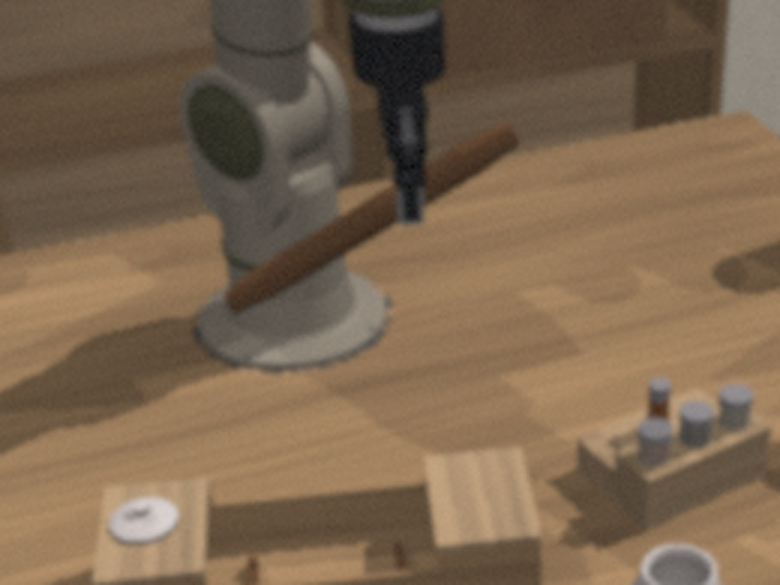

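The pin hangs slanted with its tail at about (235,298), roughly 0.34 m up. The tube is in the rack and the lid is in place.

```bash
python3 -c "
from rig import *
print(finish_job())"
```

```text
the job is handed in; nothing more can be done
None
```

The spice tube stands fully down in the rack's hole. The rolling pin is out of the box and held still in the gripper, its lower end about 24 cm above the box top. The lid hasn't moved, and the job was handed in after about 17 s of the 64 s allowed.

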